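# Park the index plunger of a decorating wheel and bring the wheel round to its pointer

## Robot

A 6-joint arm with a two-finger parallel gripper is mounted at the origin on the work surface. World frame = base frame: x ahead of the robot, y to its left, z up, the work surface at z = 0. Lengths are in m, angles in rad, forces in N, time in s.
With the tool pointing down it reaches from about 0.35 to 0.975 m from the base axis. Payload 4.9 kg.
Tool frame: the origin (TCP) lies at the very end of the fingers, on their centre line; the grasp point (between the pads) lies 19 mm behind it; z points along the fingers, y is the line along which they close (so a half turn about z gives the same grasp; the last joint's range is limited). The gripper opens to 85 mm and grips with 20 to 120 N. Pads are 22 mm wide; open, the fingers measure 114 mm over their backs; the gripper's body (76 mm by 85 mm) begins 54 mm behind the grasp point. The pads swing forward as they close: fully open they stand 13 mm farther back than shut.
Start: joints at [-1.22, 0.053, 1.613, -0, 1.476, -0.119], TCP at [0.283, -0.557, 0.205] pointing down, gripper open.
Joint ranges: [-3.01, 3.01], [-1.01, 2.22], [0.06, 2.58], [-1.02, 4.17], [0.09, 2.62], [-3.14, 3.14]. Speed limits (rad/s): [2.57, 2.57, 3.14, 3.14, 3.14, 3.14].

## Interface

Orientations are given as a unit quaternion [w, x, y, z].
In Python, from bench import sensors, optics, job gives the robot as it stands.
- The arm moves only by the tool apply_moves, never from a script. Its argument "increments" is one flat list of numbers, 7 for each row, row after row: the opening, from -1 (shut) to 1 (fully open), then the shift along the world's x, y, z in units of 50 mm (1.0 is 50 mm), then the turn, a rotation vector about the world's x, y, z in units of 5 degrees (1.0 is 5 degrees). A call has 1 to 20 rows; each row shifts and turns the commanded pose from where the row before left it; what a row does not reach is not made up. A row lasts 1/10 s, in which the tool goes at most 50 mm and 8.59 degrees, less where a joint would pass 70% of its speed; a pose out of reach is approached as far as the arm can. A call is refused whole if a number of a shift passes 1 or a number of a turn 1, either way. A call with a gripper value outside its range is refused whole. The fingers move at their own pace and stop on an object; "squeeze" is the grip in N (left out, the last holds). Time passes only in rows, so rows that do not move let the fingers close. It gives the time, the measured TCP pose, the force, the opening and the grip force at its end, in the units of the state.
- sensors.get_state(): the state, without advancing time (a new reading comes with each control period).
- optics.read_camera(name): name is "scene" or "top" or "wrist"; returns (picture, depth): 400x640x3 uint8, red, green, blue; 400x640 float32, m along the optical axis (not along the pixel's ray), 0 where there is no reading.
- optics.camera_model(name): a dict with "fx", "fy", "cx", "cy" (pixels), "rvec" (rotation vector, rad) and "tvec" (3), from world to camera coordinates, as OpenCV has them. Camera axes: x right, y down, z forward; pixel columns grow to the right and rows downward; lengths in m; the calibration is good to about 2 mm. A picture is of the moment at which its call begins: read the wrist's pose just before it. camera_model takes no time and is no camera call; for the wrist camera it gives the pose at the moment of the call.
- job.close_job(): hands the job in; it is judged then, once.
The state is a dict: "time_s": time; "qpos": joint angles; "qd": joint speeds; "joint_efforts": joint torques, N m; "tool_pos": TCP position; "tool_rot": TCP orientation; "contact_force": force on the tool from outside, world axes, zero at the start; "ft_torque": the same for the moment, N m; "finger_gap": opening from 0.0 (shut) to 1.0 (fully open); "grasp_force": force on a finger pad.
Only numpy, scipy, OpenCV 4.12 (cv2) and the standard library are available. Lean on these libraries where they do the work, as an engineer would, in place of code of your own. Each camera call takes 0.05 s, during which the arm holds its last target. There are 200 camera calls.

## Task

Free the plate-decorating wheel: pull the orange T-knob of its sprung index plunger up out of its slot, no further than where you feel the rubber stop and without forcing it there, twist it clockwise into its rest notch and let go so that it stays up. Then turn the wheel clockwise by its red peg until the peg stands in line with the yellow pointer, and let go. Keep the plate where it lies on the wheel and leave the jug, the glaze tub and the brush alone.

Things in the scene. Friction and masses are not known exactly. Their poses are not given: they have to be found in the camera images.
- stand: grey decorating stand, fixed: base 400 mm across, 12 mm thick. Origin on the bench at the wheel's vertical axis, z up. Plunger bracket at its -y edge (post 85 mm high, y -177 to -191 mm). On it turn together a steel index disc 330 mm across (top at 62 mm) and an aluminium head 230 mm across (top at 100 mm)
- knob: orange T-knob of the plunger: bar 40 mm long (its x), 12 mm wide (y), 34 mm high, its top 172 mm above the bench while down. Origin on the plunger's upright axis (at x 0, y -150 mm of the stand), 172 mm below the knob's top, rising with it. Lifted clear of its slot it twists freely clockwise from above only; 75 degrees on it is over the rest notch, and 4 degrees further its cross-pin meets a wall
- knob_grip (a point): where to grip the T-knob: on the plunger's axis, 14 mm below the knob's top, 20 mm above its underside (158 mm above the bench while down); axes as the knob's
- collar: brass seat of the slotted sleeve and black rubber buffer ring (33 mm across, top 111 to 128 mm above the bench) round the plunger; it is screwed to a different height each time, not measured. Origin on the plunger's axis at bench level. Its x axis is the line of the knob's bar when in the rest notch. The pin must not be forced on buffer or rim with over 10 N, nor on notch or wall with over 25 N
- plunger (a joint): lift in m, 0 = down, tip 6 mm deep in the index disc. Spring and weight 9 N + 0.2 N per mm, friction 0.6 N. The cross-pin clears its slot at an unknown lift of 12 to 28 mm; 2.5 mm higher it meets the rubber buffer (10 N per mm). The rest notch is 3 mm deep: released there, the plunger stays 3 mm below the clearing lift
- wheel (a joint): turn of the wheel in rad, 0 = where the plunger locks it, growing clockwise from above; friction about 0.15 N m, stays where it is left; free once the plunger is up by more than 6 mm
- peg_top (a point): centre of the top of the red turning peg on the wheel's head: round, 18 mm across, 61 mm tall (top 161 mm above the bench), 102 mm from the wheel's axis. Its x axis points from the wheel's axis out through the peg
- pointer: yellow pointer, fixed at the rim of the base, on a post 180 to 188 mm from the wheel's axis, top 108 mm high. Origin on the wheel's axis at bench level; x axis outward along the pointer. The peg must turn 0.7 to 1.4 rad clockwise to stand in line with it
- pointer_tip (a point): inner tip of the yellow pointer, 132 mm from the wheel's axis, 107 mm above the bench
- plate: white plate with a brown painted band, 164 mm across, 21 mm high, loose in the middle of the wheel's head. Origin: centre of its underside
- jug: yellow plastic jug, 100 mm across, 105 mm high, handle at its +y side. Origin: centre of its underside. Leave alone
- tub: white glaze tub with lid, 110 mm across, 98 mm high. Origin: centre of its underside. Leave alone
- brush: brush about 200 mm long, lying along its x. Origin under its middle. Leave alone

How it is judged:
By the outcome, as a careful person would: the job done as asked, in the order asked, and still so for the second after the job is handed in, with the robot touching nothing.
It also fails if it takes over 72 s, if anything falls off the work surface, if the arm or the gripper's body presses on something with over 40 N, if the wrist force passes 120 N, or if a joint passes its speed limit or range.

## Working session

There is one attempt and no reset: what is moved stays moved. The work goes in short steps, Python scripts to look and compute and a tool call to move; the robot and the scene stay as the last step left them, time stands still between calls to the robot, and variables do not carry over. Pictures are saved under pics/ and viewed, at most 10 in all, crops included, and the job is handed in when it is done.

Besides the shell and the picture viewer there is one more tool, called by a JSON object that holds its "name" and its "arguments", one argument or row to a line. apply_moves: Moves the arm, as the interface text tells. Its arguments: {"type":"object","properties":{"increments":{"type":"array","items":{"type":"number"}},"squeeze":{"type":"number"}},"required":["increments"]}

```bash
ls; mkdir -p pics
cat > h.py <<'E'
import numpy as np, cv2
from bench import sensors, optics, job
def grab(n):
    m=optics.camera_model(n); p,d=optics.read_camera(n)
    R=cv2.Rodrigues(np.array(m["rvec"],float))[0]; t=np.array(m["tvec"],float).ravel()
    v,u=np.mgrid[0:400,0:640]
    c=np.stack([(u-m["cx"])/m["fx"]*d,(v-m["cy"])/m["fy"]*d,d],-1)
    w=(c-t)@R
    w[d<=0]=np.nan
    return p,d,w,(m,R,t)
E
python3 - <<'E'
from h import *
for n in("top","scene"):
    p,d,w,(m,R,t)=grab(n); cv2.imwrite(f"pics/{n}0.png",p[:,:,::-1]); np.savez(f"{n}0.npz",p=p,w=w,R=R,t=t,k=[m["fx"],m["fy"],m["cx"],m["cy"]])
    print(n,-R.T@t,m["fx"])
print(sensors.get_state())
E
```

```text
pics
top [0.45506694 0.0067413  1.19733226] 403.9064577176661
scene [1.28253694 0.64821485 0.85171597] 428.49436063384894
{'time_s': 0.1, 'qpos': array([-1.21998389e+00,  5.33126999e-02,  1.61414771e+00,  5.16531227e-05,
        1.47599740e+00, -1.19026475e-01]), 'qd': array([ 0.00034529, -0.00182244, -0.00271392, -0.00108753, -0.00028694,
       -0.00128547]), 'joint_efforts': array([-8.72665942e-05, -3.94904137e+01, -3.71363533e+01, -1.88526819e-04,
        3.91349924e-03, -7.33181537e-06]), 'tool_pos': array([ 0.28275422, -0.55670292,  0.20387781]), 'tool_rot': array([-9.29294246e-04,  9.72533244e-01,  2.32762153e-01, -8.23015338e-05]), 'contact_force': array([-0.31485188, -1.12868086, -0.30945523]), 'ft_torque': array([-0.02299419, -0.01482172, -0.03139315]), 'grasp_force': 0.0, 'finger_gap': 1.0013436942580465}
```

View pics/top0.png

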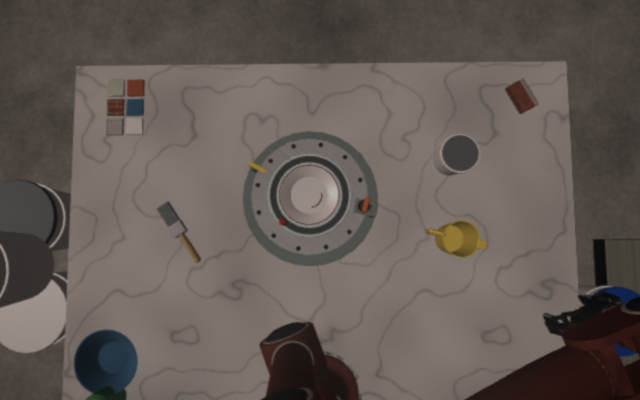

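View pics/scene0.png

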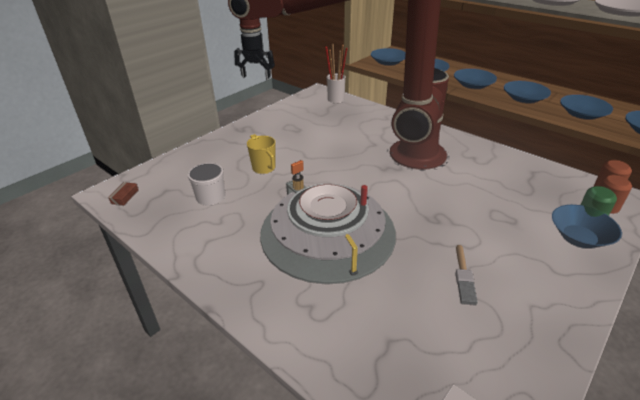

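The top view shows the wheel centred near (310,197), the knob at (365,205), the peg at (282,222), the pointer at (257,167), the jug at (458,238), the tub at (459,153) and the brush at (180,232). Next I'll measure these.

Run:
```python
from h import *
for n in("top","scene"):
    z=np.load(n+"0.npz"); p,w=z["p"],z["w"]; R,t,k=z["R"],z["t"],z["k"]
    C=-R.T@t
    hsv=cv2.cvtColor(p,cv2.COLOR_RGB2HSV)
    xy=w[...,:2]; near=(np.hypot(w[...,0]-.455,w[...,1]-.03)<.23)&(w[...,2]>.05)
    H,S,V=[hsv[...,i].astype(int) for i in range(3)]
    for nm,m in dict(orange=(H>4)&(H<14)&(S>150)&(V>100),red=((H<4)|(H>172))&(S>140),yellow=(H>18)&(H<32)&(S>130)).items():
        m=m&near; q=w[m]; 
        if len(q)==0: print(n,nm,0);continue
        vv,uu=np.nonzero(m)
        print(n,nm,len(q),"uv",uu.mean().round(1),vv.mean().round(1),uu.min(),uu.max(),vv.min(),vv.max(),"mean",q.mean(0).round(4),"zmax",np.percentile(q[:,2],[5,50,95]).round(3))
        if nm!="yellow":
            ztop={"orange":.172,"red":.161}[nm]
            tp=q[abs(q[:,2]-ztop)<.006]
            if len(tp): print("  top",len(tp),tp.mean(0).round(4), np.linalg.eigh(np.cov(tp[:,:2].T)) if len(tp)>5 else "")
        else:
            tp=q[abs(q[:,2]-.107)<.01]; print(len(tp)); print(tp.round(3)[:40].tolist())
z=np.load("top0.npz");w=z["w"]
# head circle edge / base circle fit
for lo,hi,r in((.003,.025,.2),(.055,.068,.165),(.09,.106,.115)):
    a=(w[...,2]>lo)&(w[...,2]<hi)&(np.hypot(w[...,0]-.455,w[...,1]-.03)<.26)
    full=((w[...,2]>lo)&(np.hypot(w[...,0]-.455,w[...,1]-.03)<.26)).astype(np.uint8)
    c=max(cv2.findContours(full,0,1)[0],key=cv2.contourArea)[:,0]
    q=w[c[:,1],c[:,0]]
    q=q[(abs(q[:,2]-(lo+hi)/2)<(hi-lo)/2)]
    A=np.c_[2*q[:,:2],np.ones(len(q))]; 
    for _ in range(5):
        s=np.linalg.lstsq(A,(q[:,:2]**2).sum(1),rcond=None)[0]; rr=np.hypot(*(q[:,:2]-s[:2]).T); R0=np.sqrt(s[2]+s[0]**2+s[1]**2)
        g=abs(rr-R0)<.005; q=q[g];A=A[g]
    print("circle",s[:2].round(4),R0.round(4),len(q),q[:,2].mean())
```

```text
top orange 57 uv 365.3 204.3 363 368 198 211 mean [ 0.5275 -0.1155  0.1719] zmax [0.169 0.172 0.175]
  top 57 [ 0.5275 -0.1155  0.1719] EighResult(eigenvalues=array([8.53385111e-06, 1.06024423e-04]), eigenvectors=array([[-0.22460704, -0.97444942],
       [-0.97444942,  0.22460704]]))
top red 27 uv 282.1 221.3 280 285 219 224 mean [0.4856 0.097  0.1604] zmax [0.158 0.161 0.162]
  top 27 [0.4856 0.097  0.1604] EighResult(eigenvalues=array([1.31225086e-05, 1.74644364e-05]), eigenvectors=array([[ 0.65030491, -0.7596733 ],
       [-0.7596733 , -0.65030491]]))
top yellow 36 uv 260.6 169.1 256 265 166 172 mean [0.63   0.1607 0.1073] zmax [0.104 0.108 0.11 ]
36
[[0.638, 0.168, 0.108], [0.639, 0.165, 0.106], [0.636, 0.17, 0.107], [0.635, 0.167, 0.111], [0.636, 0.165, 0.107], [0.636, 0.163, 0.104], [0.633, 0.173, 0.109], [0.633, 0.171, 0.105], [0.633, 0.168, 0.108], [0.633, 0.165, 0.109], [0.633, 0.162, 0.106], [0.633, 0.159, 0.109], [0.632, 0.156, 0.11], [0.631, 0.174, 0.103], [0.63, 0.17, 0.108], [0.631, 0.168, 0.106], [0.631, 0.166, 0.103], [0.63, 0.162, 0.106], [0.63, 0.16, 0.107], [0.63, 
[... 1047 characters left out ...]
0.627, 0.15, 0.11], [0.627, 0.154, 0.112], [0.623, 0.154, 0.11], [0.629, 0.152, 0.109], [0.629, 0.156, 0.111], [0.627, 0.157, 0.11], [0.622, 0.157, 0.107], [0.632, 0.158, 0.111], [0.63, 0.159, 0.11], [0.626, 0.16, 0.108], [0.627, 0.164, 0.111], [0.633, 0.159, 0.109], [0.632, 0.161, 0.109], [0.631, 0.164, 0.11], [0.627, 0.164, 0.108], [0.633, 0.162, 0.108], [0.632, 0.165, 0.108], [0.632, 0.168, 0.11], [0.63, 0.169, 0.109], [0.635, 0.167, 0.108], [0.636, 0.171, 0.111], [0.633, 0.172, 0.11], [0.632, 0.174, 0.11], [0.635, 0.173, 0.108]]
circle [0.5584 0.0296] 0.1969 251 0.010715694745484595
circle [0.5595 0.0294] 0.1625 267 0.06218833318620143
circle [0.5601 0.0294] 0.113 234 0.10005396034546432
```

{"name": "apply_moves", "arguments": {
  "increments": [1,0.1,0.3,0.2,0,0,1,1,0.17,0.32,0.2,0,0,1,1,0.17,0.32,0.2,0,0,1,1,0.17,0.32,0.2,0,0,1,1,0.17,0.32,0.2,0,0,1,1,0.17,0.32,0.2,0,0,1,1,0.17,0.32,0.2,0,0,1,1,0.17,0.32,0.2,0,0,1,1,0.17,0.32,0,0,0,1,1,0.17,0.32,0,0,0,1,1,0.17,0.32,0,0,0,1,1,0.17,0.32,0,0,0,1,1,0.17,0.32,0,0,0,1,1,0.17,0.32,0,0,0,1,1,0.17,0.32,0,0,0,1,1,0.17,0.32,0,0,0,1,1,0.17,0.32,0,0,0,1,1,0.17,0.32,0,0,0,1,1,0.17,0.32,0,0,0,1,1,0.17,0.32,0,0,0,1]
}}

```text
time_s: 2.1
tool_pos: [0.4495, -0.2374, 0.2844]
tool_rot: [-0.0, 0.445, 0.895, 0.0]
contact_force: [-0.1, 0.7, 0.7]
finger_gap: 0.996
grasp_force: 0.0
```

{"name": "apply_moves", "arguments": {
  "increments": [1,0.18,0.32,0,0,0,1,1,0.18,0.32,0,0,0,1,1,0.18,0.32,0,0,0,1,1,0.18,0.32,0,0,0,1,1,0.18,0.32,0,0,0,1,1,0.18,0.32,0,0,0,1,1,0.18,0.3,0,0,0,1,1,0.18,0.25,0,0,0,1,1,0,0,0,0,0,0.15,1,0,0,0,0,0,0,1,0,0,0,0,0,0,1,0,0,0,0,0,0]
}}

```text
time_s: 3.3
tool_pos: [0.5211, -0.1154, 0.285]
tool_rot: [-0.0, 0.108, 0.994, -0.0]
contact_force: [-0.2, 0.6, -0.1]
finger_gap: 1.0
grasp_force: 0.0
```

```bash
cat >> h.py <<'E'
def st():
    s=sensors.get_state(); from scipy.spatial.transform import Rotation as Ro
    q=s["tool_rot"]; M=Ro.from_quat([q[1],q[2],q[3],q[0]]).as_matrix()
    print("t",round(s["time_s"],2),"tcp",s["tool_pos"].round(4),"yaw_y",np.degrees(np.arctan2(M[1,1],M[0,1])).round(2),"zaxis",M[:,2].round(3),"F",s["contact_force"].round(2),"T",s["ft_torque"].round(3),"gap",round(s["finger_gap"],3),"gr",round(s["grasp_force"],1),"q6",s["qpos"][5].round(2))
    return s,M
E
python3 - <<'E'
from h import *
s,M=st()
p,d,w,(m,R,t)=grab("wrist"); cv2.imwrite("pics/w0.png",p[:,:,::-1]); np.savez("w0.npz",p=p,w=w,R=R,t=t,k=[m["fx"],m["fy"],m["cx"],m["cy"]])
print(-R.T@t, R)
E
```

```text
t 3.3 tcp [ 0.5211 -0.1154  0.285 ] yaw_y 77.57 zaxis [-0. -0. -1.] F [-0.19  0.56 -0.08] T [ 0.013 -0.056  0.048] gap 1.0 gr 0.0 q6 -1.71
[ 0.45357304 -0.10110205  0.45460997] [[ 2.15856269e-01  9.76424664e-01 -9.72989820e-04]
 [ 9.39764080e-01 -2.07481089e-01  2.71652483e-01]
 [ 2.65046308e-01 -5.95522724e-02 -9.62394920e-01]]
```

View pics/w0.png

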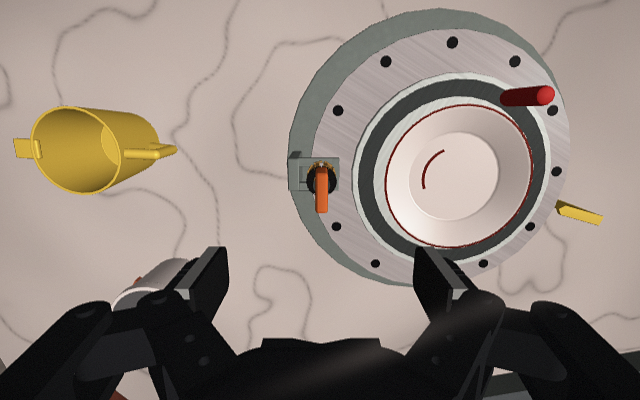

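The wrist view shows the knob at (321,188), the peg top at (544,95), the pointer near (580,213) and the wheel centre near (445,165). I'll refine all of these from this picture.

Run:
```python
from h import *
z=np.load("w0.npz");p,w,R,t,k=z["p"],z["w"],z["R"],z["t"],z["k"];C=-R.T@t
hsv=cv2.cvtColor(p,cv2.COLOR_RGB2HSV);H,S,V=[hsv[...,i].astype(int) for i in range(3)]
def axis(q):
    e,v=np.linalg.eigh(np.cov(q[:,:2].T)); return np.degrees(np.arctan2(v[1,1],v[0,1])).round(2),np.sqrt(e)
def mid(q,a):
    a=np.radians(a);B=np.array([[np.cos(a),np.sin(a)],[-np.sin(a),np.cos(a)]])
    l=q[:,:2]@B.T; mn,mx=l.min(0),l.max(0); return ((mn+mx)/2)@B,mx-mn
kn=(H>4)&(H<14)&(S>150)&(V>80)&(abs(w[...,2]-.172)<.004)
q=w[kn]; a,e=axis(q); print("knob",len(q),q.mean(0).round(4),a,mid(q,a),np.percentile(q[:,2],[5,50,95]))
pg=(S>140)&((H<5)|(H>172))&(abs(w[...,2]-.161)<.004); q=w[pg]; q=q[q[:,1]>.05]
print("peg",len(q),q.mean(0).round(4),mid(q,0)); pegc=q[:,:2].mean(0)
po=(H>18)&(H<32)&(S>130)&(abs(w[...,2]-.107)<.005)&(w[...,1]>.08); q=w[po]; a,e=axis(q); print("pointer",len(q),q.mean(0).round(4),a,mid(q,a)); pm=q[:,:2].mean(0)
c0=np.array([.5595,.0295])
rr=np.hypot(w[...,0]-c0[0],w[...,1]-c0[1])
for zt,r in((.062,.165),(.1,.115),(.012,.2)):
    m=(abs(w[...,2]-zt)<.004)&(rr<r+.02)
    x=w[m]; ang=np.degrees(np.arctan2(x[:,1]-c0[1],x[:,0]-c0[0])); ra=np.hypot(*(x[:,:2]-c0).T)
    b=[]
    for i in range(-180,180,3):
        g=(ang>=i)&(ang<i+3)
        if g.sum()>3:
            j=np.argmax(ra[g]); 
            if ra[g][j]>r-.012:b.append(x[g][j,:2])
    b=np.array(b)
    from scipy.optimize import least_squares
    s=least_squares(lambda s:np.hypot(*(b-s[:2]).T)-s[2],[*c0,r],loss="soft_l1",f_scale=.001).x; print("circ",zt,s.round(4),len(b))
m=(w[...,2]>.112)&(w[...,2]<.125)&(rr<.09); 
pr=w[(abs(w[...,2]-.121)<.003)&(rr<.1)]
if len(pr):
    (cx,cy),r=cv2.minEnclosingCircle(pr[:,:2].astype(np.float32)*1000); print("plate",cx,cy,r)
for c in(c0,s[:2]):
    v=pegc-c; u=pm-c; print(np.degrees(np.arctan2(v[1],v[0])),np.hypot(*v),np.degrees(np.arctan2(u[1],u[0])))
```

```text
knob 493 [ 0.5271 -0.1169  0.1722] 167.01 (array([ 0.52770409, -0.11720715]), array([0.03928689, 0.01168537])) [0.1701991  0.17232069 0.17352636]
peg 335 [0.4849 0.0961 0.1609] (array([0.48510297, 0.0972491 ]), array([0.01731229, 0.01773156]))
pointer 463 [0.6352 0.1693 0.1077] 61.55 (array([0.63575093, 0.17015948]), array([0.05584935, 0.01198827]))
circ 0.062 [0.5602 0.0291 0.1642] 109
circ 0.1 [0.5601 0.029  0.1142] 111
circ 0.012 [0.5599 0.0288 0.1985] 79
plate 551.2587280273438 33.80397415161133 90.44027709960938
138.25098787967 0.10001337753029663 61.57308044243665
138.07623416006803 0.1007597744835028 61.80847313264571
```

{"name": "apply_moves", "arguments": {
  "increments": [1,0.13,-0.03,-0.2,0,0,-0.07,1,0,0,-0.3,0,0,0,1,0,0,-0.3,0,0,0,1,0,0,-0.3,0,0,0,1,0,0,-0.3,0,0,0,1,0,0,-0.3,0,0,0,1,0,0,-0.3,0,0,0,1,0,0,-0.3,0,0,0,1,0,0,-0.3,0,0,0,1,0,0,-0.2,0,0,0,1,0,0,-0.12,0,0,0,1,0,0,0,0,0,0,1,0,0,0,0,0,0]
}}

```text
time_s: 4.65
tool_pos: [0.5283, -0.1164, 0.1395]
tool_rot: [0.0, 0.11, 0.994, -0.0]
contact_force: [0.9, -0.3, 0.8]
finger_gap: 1.003
grasp_force: 0.0
```

Run:
```python
from h import *
st()
p,d,w,(m,R,t)=grab("wrist"); cv2.imwrite("pics/w1.png",p[:,:,::-1])
```

```text
t 4.65 tcp [ 0.5283 -0.1164  0.1395] yaw_y 77.32 zaxis [ 0.001 -0.    -1.   ] F [ 0.91 -0.27  0.77] T [ 0.013  0.024 -0.067] gap 1.003 gr 0.0 q6 -1.7
```

View pics/w1.png

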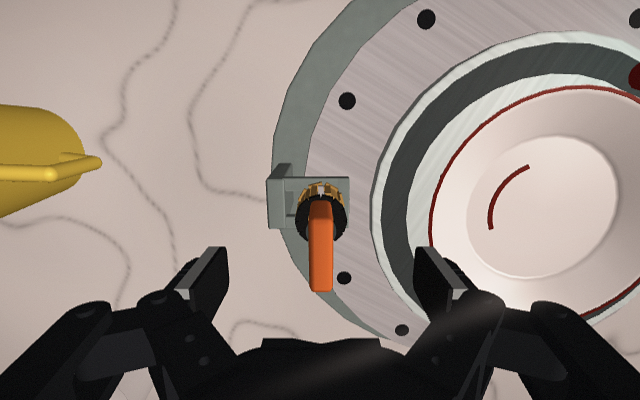

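The knob bar (320,245) stands centred between the pads (column about 321), so I can close on it.

{"name": "apply_moves", "arguments": {
  "increments": [-1,0,0,0,0,0,0,-1,0,0,0,0,0,0,-1,0,0,0,0,0,0,-1,0,0,0,0,0,0,-1,0,0,0,0,0,0,-1,0,0,0,0,0,0,-1,0,0,0,0,0,0,-1,0,0,0,0,0,0,-1,0,0,0,0,0,0,-1,0,0,0,0,0,0,-1,0,0,0,0,0,0,-1,0,0,0,0,0,0],
  "squeeze": 60
}}

```text
time_s: 5.9
tool_pos: [0.5281, -0.1163, 0.1393]
tool_rot: [0.0, 0.11, 0.994, -0.0]
contact_force: [-1.3, 0.1, 2.5]
finger_gap: 0.114
grasp_force: 61.0
```

```bash
python3 -c "
from h import *
st()"
```

```text
t 5.9 tcp [ 0.5281 -0.1163  0.1393] yaw_y 77.32 zaxis [ 0. -0. -1.] F [-1.28  0.1   2.49] T [0.017 0.228 0.033] gap 0.114 gr 61.0 q6 -1.7
```

{"name": "apply_moves", "arguments": {
  "increments": [-1,0,0,0.02,0,0,0,-1,0,0,0.02,0,0,0,-1,0,0,0.02,0,0,0,-1,0,0,0.02,0,0,0,-1,0,0,0.02,0,0,0,-1,0,0,0,0,0,0,-1,0,0,0,0,0,0]
}}

```text
time_s: 6.6
tool_pos: [0.5275, -0.1161, 0.1434]
tool_rot: [-0.001, 0.11, 0.994, 0.0]
contact_force: [3.5, -0.3, -9.4]
finger_gap: 0.113
grasp_force: 59.3
```

{"name": "apply_moves", "arguments": {
  "increments": [-1,0,0,0.02,0,0,0,-1,0,0,0.02,0,0,0,-1,0,0,0.02,0,0,0,-1,0,0,0.02,0,0,0,-1,0,0,0.02,0,0,0,-1,0,0,0.02,0,0,0,-1,0,0,0,0,0,0,-1,0,0,0,0,0,0]
}}

```text
time_s: 7.4
tool_pos: [0.5278, -0.1162, 0.15]
tool_rot: [-0.0, 0.11, 0.994, 0.0]
contact_force: [1.0, -0.2, -10.8]
finger_gap: 0.113
grasp_force: 59.3
```

{"name": "apply_moves", "arguments": {
  "increments": [-1,0,0,0.02,0,0,0,-1,0,0,0,0,0,0,-1,0,0,0,0,0,0]
}}

```text
time_s: 7.7
tool_pos: [0.5278, -0.1162, 0.151]
tool_rot: [-0.0, 0.11, 0.994, 0.0]
contact_force: [1.0, -1.0, -10.9]
finger_gap: 0.112
grasp_force: 59.2
```

{"name": "apply_moves", "arguments": {
  "increments": [-1,0,0,0.024,0,0,0,-1,0,0,0.024,0,0,0,-1,0,0,0,0,0,0,-1,0,0,0,0,0,0]
}}

```text
time_s: 8.1
tool_pos: [0.5279, -0.1162, 0.1535]
tool_rot: [-0.0, 0.11, 0.994, 0.0]
contact_force: [0.2, -0.6, -11.4]
finger_gap: 0.112
grasp_force: 59.2
```

```bash
python3 -c "
from h import *
st();st()"
```

```text
t 8.1 tcp [ 0.5279 -0.1162  0.1535] yaw_y 77.32 zaxis [-0.  0. -1.] F [  0.21  -0.56 -11.4 ] T [-0.118 -0.111 -0.019] gap 0.112 gr 59.2 q6 -1.7
t 8.1 tcp [ 0.5279 -0.1162  0.1535] yaw_y 77.32 zaxis [-0.  0. -1.] F [  0.21  -0.56 -11.4 ] T [-0.118 -0.111 -0.019] gap 0.112 gr 59.2 q6 -1.7
```

{"name": "apply_moves", "arguments": {
  "increments": [-1,0,0,0.008,0,0,0,-1,0,0,0.008,0,0,0,-1,0,0,0,0,0,0]
}}

```text
time_s: 8.4
tool_pos: [0.5278, -0.1162, 0.1541]
tool_rot: [-0.0, 0.11, 0.994, 0.0]
contact_force: [1.1, -0.7, -13.3]
finger_gap: 0.11
grasp_force: 59.1
```

{"name": "apply_moves", "arguments": {
  "increments": [-1,0,0,0,0,0,0,-1,0,0,0,0,0,0]
}}

```text
time_s: 8.6
tool_pos: [0.5278, -0.1162, 0.1541]
tool_rot: [-0.0, 0.11, 0.994, 0.0]
contact_force: [0.3, -1.0, -11.4]
finger_gap: 0.112
grasp_force: 59.1
```

Noise is about 1–2 N, so I'll keep going.

{"name": "apply_moves", "arguments": {
  "increments": [-1,0,0,0.008,0,0,0,-1,0,0,0.008,0,0,0,-1,0,0,0,0,0,0]
}}

```text
time_s: 8.9
tool_pos: [0.5279, -0.1162, 0.155]
tool_rot: [-0.0, 0.11, 0.994, 0.0]
contact_force: [0.7, -1.2, -12.1]
finger_gap: 0.115
grasp_force: 59.1
```

{"name": "apply_moves", "arguments": {
  "increments": [-1,0,0,0.008,0,0,0,-1,0,0,0.008,0,0,0,-1,0,0,0,0,0,0]
}}

```text
time_s: 9.2
tool_pos: [0.5279, -0.1163, 0.1558]
tool_rot: [-0.0, 0.11, 0.994, 0.0]
contact_force: [-0.1, 0.1, -13.1]
finger_gap: 0.114
grasp_force: 59.1
```

{"name": "apply_moves", "arguments": {
  "increments": [-1,0,0,0.008,0,0,0,-1,0,0,0.008,0,0,0,-1,0,0,0,0,0,0]
}}

```text
time_s: 9.5
tool_pos: [0.5279, -0.1162, 0.1566]
tool_rot: [-0.0, 0.11, 0.994, 0.0]
contact_force: [1.3, -0.7, -12.7]
finger_gap: 0.113
grasp_force: 59.1
```

{"name": "apply_moves", "arguments": {
  "increments": [-1,0,0,0.008,0,0,0,-1,0,0,0.008,0,0,0,-1,0,0,0,0,0,0]
}}

```text
time_s: 9.8
tool_pos: [0.5279, -0.1163, 0.1574]
tool_rot: [-0.0, 0.11, 0.994, 0.0]
contact_force: [0.9, -1.0, -13.8]
finger_gap: 0.108
grasp_force: 59.0
```

{"name": "apply_moves", "arguments": {
  "increments": [-1,0,0,0.008,0,0,0,-1,0,0,0.008,0,0,0,-1,0,0,0,0,0,0]
}}

```text
time_s: 10.1
tool_pos: [0.5279, -0.1162, 0.1582]
tool_rot: [-0.0, 0.11, 0.994, 0.0]
contact_force: [0.7, -0.4, -14.0]
finger_gap: 0.109
grasp_force: 59.0
```

{"name": "apply_moves", "arguments": {
  "increments": [-1,0,0,0.008,0,0,0,-1,0,0,0.008,0,0,0,-1,0,0,0,0,0,0]
}}

```text
time_s: 10.4
tool_pos: [0.5279, -0.1162, 0.159]
tool_rot: [-0.0, 0.11, 0.994, 0.0]
contact_force: [0.4, -1.1, -13.3]
finger_gap: 0.115
grasp_force: 59.0
```

{"name": "apply_moves", "arguments": {
  "increments": [-1,0,0,0.008,0,0,0,-1,0,0,0.008,0,0,0,-1,0,0,0,0,0,0]
}}

```text
time_s: 10.7
tool_pos: [0.5279, -0.1163, 0.1598]
tool_rot: [-0.0, 0.11, 0.994, -0.0]
contact_force: [0.6, -0.8, -13.8]
finger_gap: 0.116
grasp_force: 59.0
```

{"name": "apply_moves", "arguments": {
  "increments": [-1,0,0,0.008,0,0,0,-1,0,0,0.008,0,0,0,-1,0,0,0,0,0,0]
}}

```text
time_s: 11.0
tool_pos: [0.5279, -0.1163, 0.1607]
tool_rot: [-0.0, 0.11, 0.994, 0.0]
contact_force: [0.6, -0.6, -14.2]
finger_gap: 0.113
grasp_force: 59.0
```

{"name": "apply_moves", "arguments": {
  "increments": [-1,0,0,0.008,0,0,0,-1,0,0,0.008,0,0,0,-1,0,0,0,0,0,0]
}}

```text
time_s: 11.3
tool_pos: [0.5279, -0.1162, 0.1614]
tool_rot: [-0.0, 0.11, 0.994, 0.0]
contact_force: [-0.3, -0.9, -13.7]
finger_gap: 0.11
grasp_force: 58.9
```

{"name": "apply_moves", "arguments": {
  "increments": [-1,0,0,0.008,0,0,0,-1,0,0,0.008,0,0,0,-1,0,0,0,0,0,0]
}}

```text
time_s: 11.6
tool_pos: [0.5279, -0.1162, 0.1622]
tool_rot: [-0.0, 0.11, 0.994, 0.0]
contact_force: [0.3, 0.1, -14.6]
finger_gap: 0.116
grasp_force: 58.9
```

{"name": "apply_moves", "arguments": {
  "increments": [-1,0,0,0.008,0,0,0,-1,0,0,0.008,0,0,0,-1,0,0,0,0,0,0]
}}

```text
time_s: 11.9
tool_pos: [0.5278, -0.1162, 0.1626]
tool_rot: [-0.0, 0.11, 0.994, 0.0]
contact_force: [0.4, -0.6, -15.2]
finger_gap: 0.111
grasp_force: 58.7
```

{"name": "apply_moves", "arguments": {
  "increments": [-1,0,0,0,0,0,0,-1,0,0,0,0,0,0]
}}

```text
time_s: 12.1
tool_pos: [0.5278, -0.1162, 0.1627]
tool_rot: [-0.0, 0.11, 0.994, 0.0]
contact_force: [0.7, -0.7, -16.8]
finger_gap: 0.109
grasp_force: 58.6
```

```bash
python3 -c "
from h import *
st()"
```

```text
t 12.1 tcp [ 0.5278 -0.1162  0.1627] yaw_y 77.32 zaxis [-0.  0. -1.] F [  0.7   -0.75 -16.82] T [-0.118 -0.131  0.014] gap 0.109 gr 58.6 q6 -1.7
```

The rubber stop is felt at a lift of about 23.2 mm. I'll back off about 1.3 mm and twist.

{"name": "apply_moves", "arguments": {
  "increments": [-1,0,0,-0.015,0,0,0,-1,0,0,-0.015,0,0,0,-1,0,0,0,0,0,0,-1,0,0,0,0,0,-0.2,-1,0,0,0,0,0,-0.3,-1,0,0,0,0,0,-0.5,-1,0,0,0,0,0,-0.5,-1,0,0,0,0,0,-0.5,-1,0,0,0,0,0,0]
}}

```text
time_s: 13.0
tool_pos: [0.528, -0.1162, 0.1617]
tool_rot: [0.0, 0.197, 0.98, 0.0]
contact_force: [-0.6, 0.3, -13.4]
finger_gap: 0.117
grasp_force: 59.1
```

```bash
python3 -c "
from h import *
st()"
```

```text
t 13.0 tcp [ 0.528  -0.1162  0.1617] yaw_y 67.27 zaxis [ 0.  0. -1.] F [ -0.55   0.31 -13.42] T [-0.043  0.062 -0.013] gap 0.117 gr 59.1 q6 -1.53
```

{"name": "apply_moves", "arguments": {
  "increments": [-1,0,0,-0.004,0,0,-0.7,-1,0,0,0,0,0,-0.7,-1,0,0,0,0,0,-0.7,-1,0,0,0,0,0,-0.7,-1,0,0,0,0,0,-0.7,-1,0,0,0,0,0,-0.7,-1,0,0,0,0,0,-0.7,-1,0,0,0,0,0,-0.7,-1,0,0,0,0,0,-0.7,-1,0,0,0,0,0,-0.7,-1,0,0,0,0,0,-0.7,-1,0,0,0,0,0,-0.7,-1,0,0,0,0,0,-0.7,-1,0,0,0,0,0,-0.7,-1,0,0,0,0,0,-0.7,-1,0,0,0,0,0,-0.7,-1,0,0,0,0,0,-0.5,-1,0,0,0,0,0,-0.3,-1,0,0,0,0,0,0,-1,0,0,0,0,0,0]
}}

```text
time_s: 15.0
tool_pos: [0.5283, -0.116, 0.1614]
tool_rot: [0.0, 0.66, 0.751, 0.0]
contact_force: [2.1, 1.3, -12.9]
finger_gap: 0.112
grasp_force: 59.0
```

```bash
python3 -c "
from h import *
st()"
```

```text
t 15.0 tcp [ 0.5283 -0.116   0.1614] yaw_y 7.36 zaxis [ 0.001  0.    -1.   ] F [  2.1    1.32 -12.86] T [ 0.282 -0.412 -0.011] gap 0.112 gr 59.0 q6 -0.48
```

{"name": "apply_moves", "arguments": {
  "increments": [-1,0,0,0,0,0,-0.5,-1,0,0,0,0,0,-0.5,-1,0,0,0,0,0,0,-1,0,0,-0.01,0,0,0,-1,0,0,-0.01,0,0,0,-1,0,0,-0.01,0,0,0,-1,0,0,-0.01,0,0,0,-1,0,0,-0.01,0,0,0,-1,0,0,0,0,0,0,-1,0,0,0,0,0,0]
}}

```text
time_s: 16.0
tool_pos: [0.5281, -0.1162, 0.1589]
tool_rot: [0.0, 0.693, 0.721, 0.0]
contact_force: [3.6, 3.1, -12.7]
finger_gap: 0.115
grasp_force: 59.1
```

```bash
python3 -c "
from h import *
st()"
```

```text
t 16.0 tcp [ 0.5281 -0.1162  0.1589] yaw_y 2.32 zaxis [ 0.  0. -1.] F [  3.65   3.14 -12.73] T [ 0.525 -0.604  0.005] gap 0.115 gr 59.1 q6 -0.39
```

{"name": "apply_moves", "arguments": {
  "increments": [-1,0,0,-0.01,0,0,0,-1,0,0,-0.01,0,0,0,-1,0,0,-0.01,0,0,0,-1,0,0,0,0,0,0,-1,0,0,0,0,0,0]
}}

```text
time_s: 16.5
tool_pos: [0.5281, -0.1162, 0.1573]
tool_rot: [0.0, 0.693, 0.721, 0.0]
contact_force: [3.9, 3.2, -13.3]
finger_gap: 0.111
grasp_force: 59.1
```

{"name": "apply_moves", "arguments": {
  "increments": [-1,0,0,-0.01,0,0,0,-1,0,0,-0.006,0,0,0,-1,0,0,0,0,0,0,-1,0,0,0,0,0,0]
}}

```text
time_s: 16.9
tool_pos: [0.5282, -0.1163, 0.157]
tool_rot: [0.0, 0.693, 0.721, 0.0]
contact_force: [2.6, 4.5, -9.3]
finger_gap: 0.111
grasp_force: 59.5
```

The plunger is seated in the notch (lift about 17.6 mm). I'll unload it and open.

{"name": "apply_moves", "arguments": {
  "increments": [-1,0,0,-0.008,0,0,0,-1,0,0,0,0,0,0,0.2,0,0,0,0,0,0,1,0,0,0,0,0,0,1,0,0,0,0,0,0,1,0,0,0,0,0,0,1,0,0,0,0,0,0,1,0,0,0,0,0,0,1,0,0,0,0,0,0,1,0,0,0,0,0,0,1,0,0,0.2,0,0,0,1,0,0,0.4,0,0,0,1,0,0,0.5,0,0,0,1,0,0,0.5,0,0,0,1,0,0,0.5,0,0,0,1,0,0,0.3,0,0,0,1,0,0,0,0,0,0]
}}

```text
time_s: 18.6
tool_pos: [0.5292, -0.1167, 0.2796]
tool_rot: [0.003, 0.693, 0.721, 0.001]
contact_force: [0.3, -0.4, 0.8]
finger_gap: 0.999
grasp_force: 0.0
```

Run:
```python
from h import *
st()
p,d,w,_=grab("scene"); p2,d2,w2,_=grab("wrist")
cv2.imwrite("pics/s2.png",cv2.resize(p[120:300,200:440],None,fx=2.5,fy=2.5)[:,:,::-1])
for p,w in((p,w),(p2,w2)):
    hsv=cv2.cvtColor(p,cv2.COLOR_RGB2HSV);H,S,V=[hsv[...,i].astype(int) for i in range(3)]
    q=w[(H>4)&(H<14)&(S>150)&(V>80)&(np.hypot(w[...,0]-.528,w[...,1]+.117)<.04)]
    if len(q)<5: print("none");continue
    zt=np.percentile(q[:,2],97); tq=q[q[:,2]>zt-.004]; e,v=np.linalg.eigh(np.cov(tq[:,:2].T)); print(len(q),"ztop",zt,np.median(tq[:,2]),"bar",np.degrees(np.arctan2(v[1,1],v[0,1])),tq.mean(0))
```

```text
t 18.6 tcp [ 0.5292 -0.1167  0.2796] yaw_y 2.32 zaxis [ 0.005 -0.002 -1.   ] F [ 0.32 -0.38  0.75] T [0.034 0.006 0.01 ] gap 0.999 gr 0.0 q6 -0.39
39 ztop 0.19142068616967964 0.18951029604870373 bar 87.50021131086721 [ 0.53034361 -0.11388587  0.18972974]
672 ztop 0.19096976024116824 0.18963474527015142 bar 91.78100481338518 [ 0.52821008 -0.11601368  0.18951574]
```

View pics/s2.png

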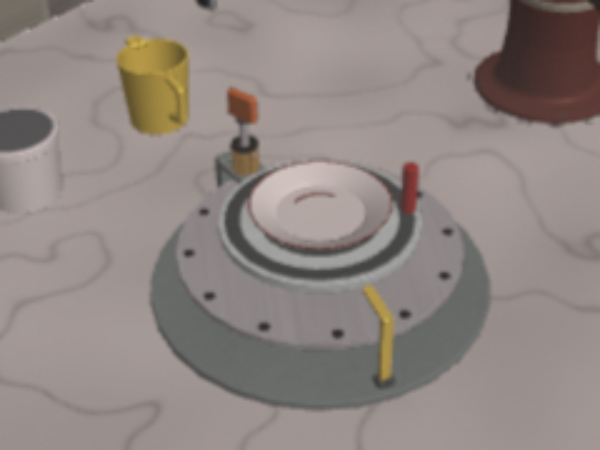

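The knob stays up (top at about 190 mm, bar turned about 75°, at crop (242,105)). On to the peg.

{"name": "apply_moves", "arguments": {
  "increments": [1,-0.06,0.3,0,0,0,0.65,1,-0.06,0.3,0,0,0,0.65,1,-0.06,0.3,0,0,0,0.65,1,-0.06,0.3,0,0,0,0.65,1,-0.06,0.3,0,0,0,0.65,1,-0.06,0.3,0,0,0,0.65,1,-0.06,0.3,0,0,0,0.65,1,-0.06,0.3,0,0,0,0.65,1,-0.06,0.3,0,0,0,0.65,1,-0.06,0.3,0,0,0,0.65,1,-0.06,0.3,0,0,0,0.65,1,-0.07,0.3,0,0,0,0.65,1,-0.07,0.3,0,0,0,0.65,1,-0.07,0.3,0,0,0,0.65,1,0,0.06,-0.3,0,0,0,1,0,0,-0.3,0,0,0,1,0,0,-0.3,0,0,0,1,0,0,-0.2,0,0,0,1,0,0,0,0,0,0,1,0,0,0,0,0,0]
}}

```text
time_s: 20.7
tool_pos: [0.4844, 0.0963, 0.2207]
tool_rot: [-0.0, 0.36, 0.933, -0.0]
contact_force: [0.4, 0.7, 0.4]
finger_gap: 0.999
grasp_force: 0.0
```

Run:
```python
from h import *
st()
p,d,w,_=grab("wrist"); cv2.imwrite("pics/w3.png",p[:,:,::-1])
hsv=cv2.cvtColor(p,cv2.COLOR_RGB2HSV);H,S,V=[hsv[...,i].astype(int) for i in range(3)]
q=w[(S>140)&((H<5)|(H>172))&(abs(w[...,2]-.161)<.004)];print(len(q),q.mean(0),(q.max(0)+q.min(0))/2)
```

```text
t 20.7 tcp [0.4844 0.0963 0.2207] yaw_y 47.77 zaxis [-0.001 -0.    -1.   ] F [0.4  0.69 0.44] T [ 0.03  -0.04  -0.042] gap 0.999 gr 0.0 q6 -0.79
397 [0.4843018  0.09887655 0.16113714] [0.48478027 0.09850507 0.16039622]
```

View pics/w3.png

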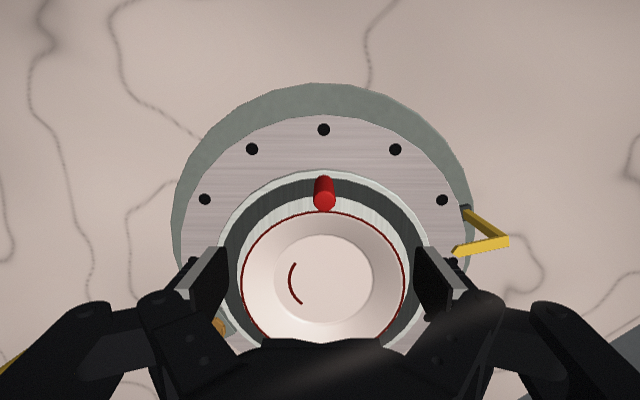

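The peg at (324,198) is centred between the pads. I'll lower and grip.

{"name": "apply_moves", "arguments": {
  "increments": [1,0,0.03,-0.3,0,0,0,1,0,0,-0.3,0,0,0,1,0,0,-0.3,0,0,0,1,0,0,-0.3,0,0,0,1,0,0,-0.3,0,0,0,1,0,0,-0.2,0,0,0,1,0,0,-0.1,0,0,0,1,0,0,0,0,0,0,-1,0,0,0,0,0,0,-1,0,0,0,0,0,0,-1,0,0,0,0,0,0,-1,0,0,0,0,0,0,-1,0,0,0,0,0,0,-1,0,0,0,0,0,0,-1,0,0,0,0,0,0,-1,0,0,0,0,0,0,-1,0,0,0,0,0,0,-1,0,0,0,0,0,0],
  "squeeze": 30
}}

```text
time_s: 22.55
tool_pos: [0.4848, 0.0984, 0.1317]
tool_rot: [0.0, 0.36, 0.933, 0.0]
contact_force: [-0.6, 1.2, 4.6]
finger_gap: 0.177
grasp_force: 29.5
```

Run:
```python
from h import *
s,M=st()
c=np.array([.5601,.029]); v=s["tool_pos"][:2]-c; a0=np.arctan2(v[1],v[0]); r=np.hypot(*v); print(np.degrees(a0),r)
a1=np.radians(61.7); n=18
f=np.r_[0.3,np.ones(n-2),0.7]; f=np.cumsum(f)/f.sum(); a=a0+(a1-a0)*np.r_[0,f]
P=c+r*np.c_[np.cos(a),np.sin(a)]
for d,t in zip(np.diff(P,axis=0)/.05,np.degrees(np.diff(a))/5): print(np.round([*d,t],3).tolist())
```

```text
t 22.55 tcp [0.4848 0.0984 0.1317] yaw_y 47.82 zaxis [ 0.001  0.    -1.   ] F [-0.56  1.19  4.55] T [ 0.244  0.038 -0.008] gap 0.177 gr 29.5 q6 -0.79
137.3318949602244 0.10239030727553759
[0.033, 0.035, -0.267]
[0.115, 0.11, -0.89]
[0.123, 0.101, -0.89]
[0.13, 0.091, -0.89]
[0.137, 0.081, -0.89]
[0.143, 0.07, -0.89]
[0.148, 0.058, -0.89]
[0.152, 0.047, -0.89]
[0.155, 0.035, -0.89]
[0.157, 0.023, -0.89]
[0.159, 0.01, -0.89]
[0.159, -0.002, -0.89]
[0.158, -0.014, -0.89]
[0.157, -0.027, -0.89]
[0.154, -0.039, -0.89]
[0.151, -0.05, -0.89]
[0.146, -0.062, -0.89]
[0.099, -0.05, -0.623]
```

{"name": "apply_moves", "arguments": {
  "increments": [-1,0.017,0.018,0,0,0,-0.134,-1,0.017,0.018,0,0,0,-0.134,-1,0.057,0.056,0,0,0,-0.445,-1,0.058,0.054,0,0,0,-0.445,-1,0.061,0.052,0,0,0,-0.445,-1,0.062,0.049,0,0,0,-0.445,-1,0.064,0.047,0,0,0,-0.445,-1,0.066,0.044,0,0,0,-0.445,-1,0.068,0.042,0,0,0,-0.445,-1,0.069,0.039,0,0,0,-0.445,-1,0.071,0.036,0,0,0,-0.445,-1,0.072,0.034,0,0,0,-0.445,-1,0.074,0.03,0,0,0,-0.445,-1,0.074,0.028,0,0,0,-0.445,-1,0.076,0.025,0,0,0,-0.445,-1,0.076,0.022,0,0,0,-0.445,-1,0.077,0.019,0,0,0,-0.445,-1,0.078,0.016,0,0,0,-0.445,-1,0.078,0.013,0,0,0,-0.445,-1,0.079,0.01,0,0,0,-0.445]
}}

```text
time_s: 24.55
tool_pos: [0.5492, 0.1316, 0.1316]
tool_rot: [-0.001, 0.667, 0.745, 0.0]
contact_force: [-2.5, 2.5, 5.8]
finger_gap: 0.179
grasp_force: 29.7
```

Run:
```python
from h import *
s,M=st()
c=np.array([.5601,.029]); v=s["tool_pos"][:2]-c; print(np.degrees(np.arctan2(v[1],v[0])),np.hypot(*v))
```

```text
t 24.55 tcp [0.5492 0.1316 0.1316] yaw_y 6.33 zaxis [-0.     0.001 -1.   ] F [-2.54  2.54  5.83] T [ 0.486  0.323 -0.007] gap 0.179 gr 29.7 q6 -0.01
96.08074811122177 0.10319876667163665
```

{"name": "apply_moves", "arguments": {
  "increments": [-1,0.079,0.007,0,0,0,-0.445,-1,0.08,0.003,0,0,0,-0.445,-1,0.08,0,0,0,0,-0.445,-1,0.079,-0.002,0,0,0,-0.445,-1,0.079,-0.005,0,0,0,-0.445,-1,0.079,-0.009,0,0,0,-0.445,-1,0.079,-0.012,0,0,0,-0.445,-1,0.078,-0.015,0,0,0,-0.445,-1,0.077,-0.018,0,0,0,-0.445,-1,0.077,-0.021,0,0,0,-0.445,-1,0.076,-0.024,0,0,0,-0.445,-1,0.075,-0.026,0,0,0,-0.445,-1,0.073,-0.03,0,0,0,-0.445,-1,0.073,-0.032,0,0,0,-0.445,-1,0.05,-0.025,0,0,0,-0.312,-1,0.049,-0.025,0,0,0,-0.311,-1,0,0,0,0,0,0,-1,0,0,0,0,0,0]
}}

```text
time_s: 26.35
tool_pos: [0.6096, 0.12, 0.1317]
tool_rot: [0.0, 0.857, 0.516, 0.002]
contact_force: [2.7, 3.9, 3.1]
finger_gap: 0.171
grasp_force: 29.4
```

Run:
```python
from h import *
s,M=st()
c=np.array([.5601,.029]); v=s["tool_pos"][:2]-c; print(np.degrees(np.arctan2(v[1],v[0])),np.hypot(*v))
```

```text
t 26.35 tcp [0.6096 0.12   0.1317] yaw_y -27.85 zaxis [ 0.003  0.002 -1.   ] F [2.68 3.95 3.14] T [ 0.767 -0.55  -0.061] gap 0.171 gr 29.4 q6 0.56
61.47036539468927 0.10357929792576105
```

{"name": "apply_moves", "arguments": {
  "increments": [0.0,0,0,0,0,0,0,1,0,0,0,0,0,0,1,0,0,0,0,0,0,1,0,0,0,0,0,0,1,0,0,0,0,0,0,1,0,0,0,0,0,0,1,0,0,0,0,0,0,1,0,0,0,0,0,0,1,0,0,0.2,0,0,0,1,0,0,0.4,0,0,0,1,0,0,0.5,0,0,0,1,0,0,0.5,0,0,0,1,0,0,0.5,0,0,0,1,0,0,0.4,0,0,0,1,0,0,0.2,0,0,0,1,0,0,0,0,0,0,1,0,0,0,0,0,0]
}}

```text
time_s: 28.05
tool_pos: [0.608, 0.1191, 0.2654]
tool_rot: [-0.0, 0.856, 0.516, -0.0]
contact_force: [0.3, 0.0, -1.4]
finger_gap: 1.003
grasp_force: 0.0
```

```bash
cat > meas.py <<'E'
from h import *
import sys
st()
c=np.array([.5600,.029])
for n in sys.argv[2:]:
    p,d,w,_=grab(n); cv2.imwrite(f"pics/{n}{sys.argv[1]}.png",p[:,:,::-1])
    hsv=cv2.cvtColor(p,cv2.COLOR_RGB2HSV);H,S,V=[hsv[...,i].astype(int) for i in range(3)]
    nr=np.hypot(w[...,0]-c[0],w[...,1]-c[1])<.2
    q=w[nr&(S>140)&((H<5)|(H>172))&(abs(w[...,2]-.161)<.004)]
    y=w[nr&(H>18)&(H<32)&(S>130)&(abs(w[...,2]-.107)<.005)]
    o=w[nr&(H>4)&(H<14)&(S>150)&(V>80)&(w[...,2]>.165)]
    for nm,x in(("peg",q),("ptr",y)):
        if len(x)<4: print(n,nm,"none");continue
        m=(x.max(0)+x.min(0))/2 if nm=="peg" else x.mean(0); v=x.mean(0)[:2]-c; u=m[:2]-c; print(n,nm,len(x),x.mean(0).round(4),"ang",np.degrees(np.arctan2(v[1],v[0])).round(2),np.degrees(np.arctan2(u[1],u[0])).round(2),np.hypot(*v).round(4))
    if len(o): print(n,"knob",len(o),np.median(o,0).round(4))
    # plate: red/brown rim region at z~.121
    pl=w[(abs(w[...,2]-.1195)<.004)&(np.hypot(w[...,0]-c[0],w[...,1]-c[1])<.095)]
    if len(pl)>50: (x,yy),r=cv2.minEnclosingCircle((pl[:,:2]*1000).astype(np.float32)); print(n,"plate",x,yy,r)
E
python3 meas.py 4 wrist top scene
```

```text
t 28.05 tcp [0.608  0.1191 0.2654] yaw_y -27.84 zaxis [-0.001 -0.    -1.   ] F [ 0.25  0.04 -1.41] T [-0.018  0.063 -0.015] gap 1.003 gr 0.0 q6 0.56
wrist peg 289 [0.6096 0.12   0.1611] ang 61.4 61.4 0.1037
wrist ptr 635 [0.637  0.1722 0.1081] ang 61.73 61.73 0.1626
wrist plate 560.415283203125 30.482196807861328 81.53853607177734
top peg none
top ptr none
top knob 68 [ 0.5272 -0.1128  0.1891]
top plate 560.3424682617188 30.474773406982422 81.17790985107422
scene peg 20 [0.6109 0.1233 0.1613] ang 61.62 61.76 0.1072
scene ptr 57 [0.6378 0.1758 0.1084] ang 62.08 62.08 0.1662
scene knob 38 [ 0.5305 -0.1034  0.1881]
scene plate 559.0413818359375 30.68756675720215 83.0390396118164
```

View pics/wrist4.png

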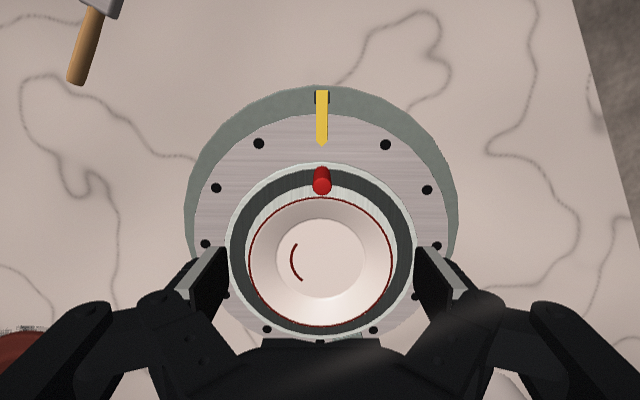

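The picture shows the peg (322,181) in line with the pointer (322,120), to within about 0.3°. The plate is still centred and the knob is up, so I'm handing in.

```bash
python3 -c "
from bench import job
print(job.close_job())"
```

```text
the job is handed in; nothing more can be done
None
```

I handed the job in: the plunger rests up in its notch, the red peg stands within about 0.3° of the yellow pointer, the plate is still centred on the wheel, and I did not touch the jug, tub or brush; no verdict came back at hand-in.

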